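Draw the wedge from under the cable hatch

TASK

The heavy steel hatch panel on the pharmacy counter is propped up by a rubber door wedge. Without lifting it, work that wedge straight backward out from under the panel in small tugs of 1 to 2 cm, with a short rest after each so that the panel comes down gradually and never slams, and then lay the wedge flat, sole down, in the shallow tray without dropping it. Leave the spare wedge where it lies.

Things in the scene. Friction and masses are not known exactly. Their poses are not given: they have to be found in the camera images.
- wedge: Dark grey rubber wedge, nose 50-80 mm under the panel's edge. 150 long, 40 wide, 150 g. Origin: centre of its sole, on the counter; x to the nose, z up. Nose (x=+75) 4 thick, top slopes up to 30 at x=-35, then a level block 30 high to the heel (x=-75): grip there, across the 40, from above. Drawing it 90 mm along its own -x, level, always frees it; friction resists with 5-15 N. Sizes in mm.
- tray: Shallow open white plastic tray, fixed on the counter left or right of the hatch: 200 mm along its x, 140 mm along its y, 25 mm high, walls and floor about 4 mm thick. Origin at the centre of its underside, on the counter.
- spare_wedge: A second wedge of the same shape, size and frame, lying loose on the counter on the other side of the hatch from the tray, propping nothing. Leave it alone.
- panel: Bare steel hatch panel, a plate 200 mm from hinge to free edge, 220 mm wide, 6 mm thick, about 2 kg. Origin: middle of its free edge, underside; x points along the panel to the hinge at x = +200 mm, z up. The free edge faces roughly the robot and rests on the wedge's slope, 14 to 23 mm up; shut, it lies flat on the counter, origin 2 mm up. It sinks by its own weight as the wedge is withdrawn.

How it is judged:
By the outcome, as a careful person would: the job done as asked, in the order asked, and still so for the second after the job is handed in, with the robot touching nothing.
It also fails if it takes over 51 s, if anything falls off the work surface, if the arm or the gripper's body presses on something with over 40 N, if the wrist force passes 120 N, or if a joint passes its speed limit or range.

ROBOT

A 7-joint arm with a two-finger parallel gripper is mounted at the origin on the work surface. World frame = base frame: x ahead of the robot, y to its left, z up, the work surface at z = 0. Lengths are in mm, angles in rad, forces in N, time in s.
With the tool pointing down it reaches from about 400 to 875 mm from the base axis. Payload 4.4 kg.
Tool frame: the origin (TCP) lies at the very end of the fingers, on their centre line; the grasp point (between the pads) lies 19 mm behind it; z points along the fingers, y is the line along which they close (so a half turn about z gives the same grasp; the last joint's range is limited). The gripper opens to 85 mm and grips with 20 to 120 N. Pads are 22 mm wide; open, the fingers measure 114 mm over their backs; the gripper's body (76 mm by 85 mm) begins 54 mm behind the grasp point. The pads swing forward as they close: fully open they stand 13 mm farther back than shut.
Start: joints at [-1.279, 0.628, 0.038, 1.517, -0.027, 0.996, -0.02], TCP at [227.617, 608.858, 231.313] pointing down, gripper open.
Joint ranges: [-3.06, 3.06], [-0.37, 2.12], [-1.25, 1.32], [0.18, 2.47], [-1.1, 4.24], [0.23, 1.98], [-2.94, 2.94]. Speed limits (rad/s): [2.57, 2.57, 3.14, 3.14, 3.14, 3.14, 3.14].

INTERFACE

Orientations are given as [roll, pitch, yaw] about the fixed x, y, z axes, in that order (R = Rz(yaw) Ry(pitch) Rx(roll)).
In Python, from cell import read_state, get_image, camera_info, finish_job gives the robot as it stands.
- The arm moves only by the tool play_rows, never from a script. Its argument "deltas" is one flat list of numbers, 7 for each row, row after row: the shift along the tool's x, y, z in mm, then the turn, a rotation vector about the tool's x, y, z in rad, then the opening, from 0 (shut) to 1 (fully open). In form: [dx, dy, dz, ax, ay, az, grip, dx, dy, dz, ax, ay, az, grip, ...]. A call has 1 to 10 rows; each row is the pose to reach, as a shift and turn from the pose commanded when the call began, along the tool's axes at that moment; what a row does not reach only later rows make up. A row lasts 1/8 s, in which the tool goes at most 62.5 mm and 10.7 degrees, less where a joint would pass 70% of its speed; a pose out of reach is approached as far as the arm can. A call with a gripper value outside its range is refused whole. The fingers move at their own pace and stop on an object; the grip force is fixed at half the most. Time passes only in rows, so rows that repeat a pose let the fingers close. It gives the time, the measured TCP pose, the force, the opening and the grip force at its end, in the units of the state.
- read_state(): the state, without advancing time (a new reading comes with each control period).
- get_image(name): name is "scene" or "top" or "wrist"; returns the picture (384x512x3 uint8, red, green, blue); there is no depth.
- camera_info(name): a dict with "fx", "fy", "cx", "cy" (pixels), "distortion" ([k1, k2, p1, p2, k3] as OpenCV has them; the pictures are not rectified), "T" (4x4, takes a point from camera to world coordinates). Camera axes: x right, y down, z forward; pixel columns grow to the right and rows downward; lengths in mm; the calibration is good to about 2 mm. A picture is of the moment at which its call begins: read the wrist's pose just before it. camera_info takes no time and is no camera call; for the wrist camera it gives the pose at the moment of the call.
- finish_job(): hands the job in; it is judged then, once.
The state is a dict: "clock": time; "qpos": joint angles; "qd": joint speeds; "tau": joint torques, N m; "eef_pos": TCP position; "tool_rot": TCP orientation; "force": force on the tool from outside, world axes, zero at the start; "torque": the same for the moment, N m; "width": finger opening in mm; "gripper_force": force on a finger pad.
Only numpy, scipy, OpenCV 4.12 (cv2) and the standard library are available. Lean on these libraries where they do the work, as an engineer would, in place of code of your own. Each camera call takes 0.05 s, during which the arm holds its last target. There are 200 camera calls.

## Working session

There is one attempt and no reset: what is moved stays moved. The work goes in short steps, Python scripts to look and compute and a tool call to move; the robot and the scene stay as the last step left them, time stands still between calls to the robot, and variables do not carry over. Pictures are saved under pics/ and viewed, at most 10 in all, crops included, and the job is handed in when it is done.

Besides the shell and the picture viewer there is one more tool, called after "Request:" in YAML: its name, and indented under it one key for each argument. play_rows: Moves the arm, as the interface text tells. Its arguments: {"type":"object","properties":{"deltas":{"type":"array"}},"required":["deltas"]}

```bash
mkdir -p pics; ls
python3 - <<'E'
from cell import *
import cv2,numpy as np
s=read_state();print({k:np.round(v,3).tolist() for k,v in s.items()})
for n in("top","scene"):
    im=get_image(n);cv2.imwrite(f"pics/{n}0.png",im[:,:,::-1]);c=camera_info(n);print(n,c)
E
```

```text
pics
{'clock': 0.0, 'qpos': [-1.279, 0.629, 0.038, 1.518, -0.027, 0.996, -0.02], 'qd': [-0.001, 0.001, -0.003, -0.001, -0.0, -0.0, 0.0], 'tau': [0.001, -56.34, 1.227, -19.343, 0.011, 0.011, -0.0], 'eef_pos': [227.374, 608.244, 230.382], 'tool_rot': [-3.14, 0.0, 2.784], 'force': [0.545, -0.043, 0.471], 'torque': [-0.006, -0.055, 0.002], 'gripper_force': 0.0, 'width': 85.211}
top {'fx': 492.11367457006, 'fy': 492.11367457006, 'cx': 260.5225041644123, 'cy': 186.7304080367289, 'distortion': array([0.04513246, 0.        , 0.        , 0.        , 0.        ]), 'T': array([[ 6.25918009e-03, -9.88212441e-01,  1.52960762e-01,
         3.97365708e+02],
       [-9.99970944e-01, -6.85107631e-03, -3.34282217e-03,
         8.19207378e+00],
       [ 4.35136431e-03, -1.52935395e-01, -9.88226609e-01,
         1.16715036e+03],
       [ 0.00000000e+00,  0.00000000e+00,  0.00000000e+00,
         1.00000000e+00]])}
scene {'fx': 369.2286587361927, 'fy': 369.2286587361927, 'cx': 247.0844422851265, 'cy': 197.59635172005295, 'distortion': array([-0.05686453,  0.        ,  0.        ,  0.        ,  0.        ]), 'T': array([[-7.19949562e-01,  5.65811951e-01, -4.01907283e-01,
         9.73068742e+02],
       [ 6.94012429e-01,  5.83261342e-01, -4.22081693e-01,
         4.32846727e+02],
       [-4.40188464e-03, -5.82806179e-01, -8.12599274e-01,
         8.22387953e+02],
       [ 0.00000000e+00,  0.00000000e+00,  0.00000000e+00,
         1.00000000e+00]])}
```

View pics/top0.png

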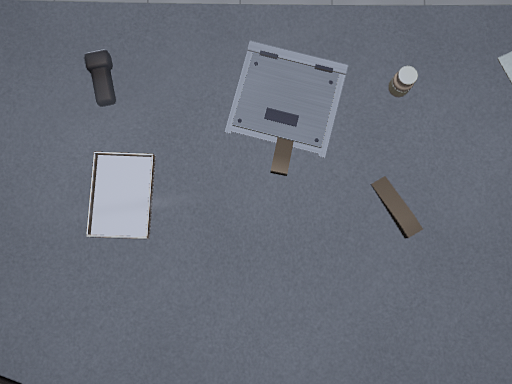

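View pics/scene0.png

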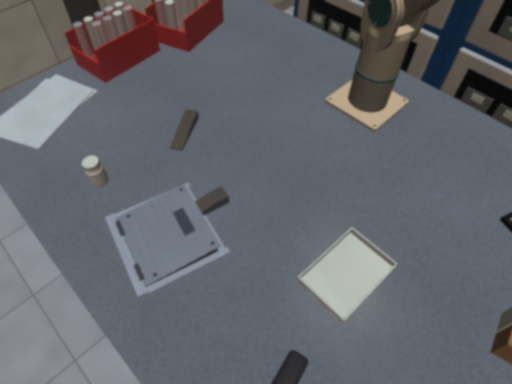

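The top view shows the wedge (brown) at about (283,156) under the panel edge, the tray at about (121,196) and the spare at (397,207). In the scene view the wedge is at about (212,200), the tray at (348,273) and the spare at (185,130). Next I'll measure them.

```bash
cat > h.py <<'E'
from cell import *
import cv2,numpy as np
def ray(n,uv,c=None):
    c=c or camera_info(n);K=np.array([[c["fx"],0,c["cx"]],[0,c["fy"],c["cy"]],[0,0,1.]])
    p=cv2.undistortPoints(np.array(uv,float).reshape(-1,1,2),K,np.array(c["distortion"],float))[:,0]
    return c["T"][:3,3],np.c_[p,np.ones(len(p))]@c["T"][:3,:3].T
def plane(n,uv,z,c=None):
    o,d=ray(n,uv,c);return o+d*((z-o[2])/d[:,2])[:,None]
def tri(a,b): # (o,d) pairs, one point
    A=np.zeros((3,3));r=np.zeros(3)
    for o,d in(a,b):
        d=d.ravel()/np.linalg.norm(d);P=np.eye(3)-np.outer(d,d);A+=P;r+=P@o
    return np.linalg.solve(A,r)
E
python3 - <<'E'
from h import *
def big(m,box):
    x0,y0,x1,y1=box;k=np.zeros_like(m);k[y0:y1,x0:x1]=m[y0:y1,x0:x1]
    cs,_=cv2.findContours(k,0,1);return max(cs,key=cv2.contourArea)
B={"top":dict(w=(255,125,310,190),t=(70,140,170,250)),"scene":dict(w=(185,175,240,222),t=(285,215,410,330))}
for n in B:
    im=cv2.imread(f"pics/{n}0.png").astype(int);b,g,r=im[...,0],im[...,1],im[...,2]
    mw=((r-b)>-2).astype(np.uint8)*255
    mt=(im.min(2)>165).astype(np.uint8)*255
    for k,m in(("w",mw),("t",mt)):
        c=big(m,B[n][k]);q=cv2.approxPolyDP(c,2.5,True)[:,0];print(n,k,cv2.contourArea(c),q.tolist(),cv2.boxPoints(cv2.minAreaRect(c)).round(1).tolist())
        for z in(0,25,30):print(z,plane(n,q,z)[:,:2].round(0).tolist())
i=cv2.imread("pics/top0.png")[125:185,245:325];j=cv2.imread("pics/scene0.png")[170:230,180:260]
o=np.vstack([cv2.resize(i,None,fx=5,fy=5,interpolation=0),cv2.resize(j,None,fx=5,fy=5,interpolation=0)]);cv2.imwrite("pics/crop1.png",o)
E
```

```text
top w 557.0 [[277, 136], [271, 172], [286, 175], [293, 140]] [[269.79998779296875, 172.1999969482422], [277.0, 136.0], [293.5, 139.3000030517578], [286.29998779296875, 175.5]]
0 [[703.0, -35.0], [614.0, -21.0], [607.0, -57.0], [694.0, -74.0]]
25 [[697.0, -34.0], [609.0, -20.0], [603.0, -56.0], [687.0, -72.0]]
30 [[696.0, -34.0], [609.0, -20.0], [602.0, -55.0], [686.0, -72.0]]
top t 4380.5 [[94, 154], [87, 236], [146, 237], [152, 156], [98, 155], [91, 234], [87, 234]] [[85.69999694824219, 235.89999389648438], [91.9000015258789, 151.60000610351562], [152.60000610351562, 156.0], [146.5, 240.39999389648438]]
0 [[655.0, 406.0], [458.0, 411.0], [456.0, 273.0], [651.0, 267.0], [653.0, 396.0], [463.0, 402.0], [463.0, 411.0]]
25 [[649.0, 397.0], [457.0, 402.0], [455.0, 267.0], [646.0, 261.0], [647.0, 388.0], [462.0, 393.0], [462.0, 402.0]]
30 [[648.0, 396.0], [457.0, 400.0], [455.0, 266.0], [645.0, 260.0], [646.0, 386.0], [461.0, 391.0], [461.0, 401.0]]
scene w 385.0 [[221, 187], [196, 202], [202, 212], [226, 200], [227, 195]] [[194.39999389648438, 200.0], [221.6999969482422, 185.10000610351562], [228.89999389648438, 198.39999389648438], [201.60000610351562, 213.3000030517578]]
0 [[593.0, -71.0], [676.0, -81.0], [686.0, -44.0], [613.0, -29.0], [600.0, -39.0]]
25 [[605.0, -56.0], [685.0, -65.0], [694.0, -30.0], [624.0, -15.0], [611.0, -25.0]]
30 [[607.0, -53.0], [687.0, -62.0], [696.0, -27.0], [626.0, -12.0], [614.0, -22.0]]
scene t 3787.5 [[350, 234], [302, 278], [342, 317], [391, 268]] [[301.0, 279.0], [349.5, 227.6999969482422], [392.1000061035156, 267.8999938964844], [343.6000061035156, 319.20001220703125]]
0 [[456.0, 273.0], [636.0, 266.0], [642.0, 391.0], [461.0, 401.0]]
25 [[472.0, 277.0], [646.0, 271.0], [652.0, 392.0], [477.0, 402.0]]
30 [[475.0, 278.0], [648.0, 272.0], [654.0, 392.0], [480.0, 402.0]]
```

View pics/crop1.png

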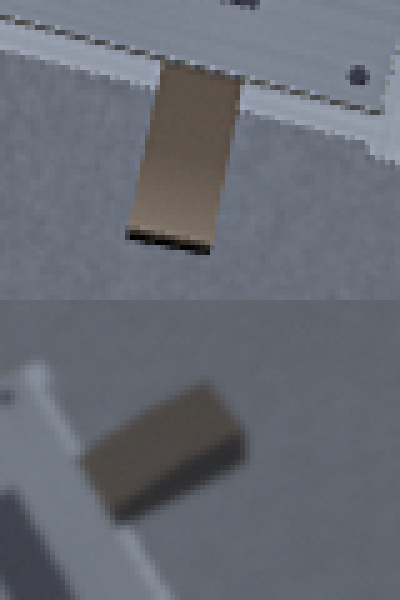

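The crop shows the heel's top edge at about (270.4,171)–(287,174) in the top view and (221.4,186)–(228.6,197) in the scene view, with the panel edge crossing at about (277,137)–(293,140).

Run:
```python
from h import *
T=np.array([[270,171],[286.8,173.9]])-.3;S=np.array([[228.3,197],[221.3,186]])-.3
o1,d1=ray("top",T);o2,d2=ray("scene",S)
for i in range(2):print("heel",["left","right"][i],tri((o1,d1[i]),(o2,d2[i])).round(1))
h=plane("top",T,30);hs=plane("scene",S,30);print(h.round(1),hs.round(1))
# panel edge (wedge crossing) heights and panel free-edge corners
print("edge",plane("top",[[227,132.5],[325,156]],20).round(1))
# tray rim by local mask
for n,box in(("top",(70,140,170,250)),("scene",(285,215,410,330))):
    im=cv2.imread(f"pics/{n}0.png").astype(int);x0,y0,x1,y1=box
    m=np.zeros(im.shape[:2],np.uint8);m[y0:y1,x0:x1]=((im.min(2)>130)[y0:y1,x0:x1])*255
    m=cv2.morphologyEx(m,cv2.MORPH_CLOSE,np.ones((5,5)))
    c=max(cv2.findContours(m,0,1)[0],key=cv2.contourArea);q=cv2.approxPolyDP(cv2.convexHull(c),4,True)[:,0]
    print(n,q.tolist(),[plane(n,q,z)[:,:2].round(0).tolist() for z in(0,25)])
```

```text
heel left [613.  -17.7  25.8]
heel right [604.7 -56.2  30.6]
[[611.6 -17.   30. ]
 [605.  -56.5  30. ]] [[615.4 -16.   30. ]
 [604.3 -56.4  30. ]]
edge [[ 705.9   85.5   20. ]
 [ 650.  -148.7   20. ]]
top [[94, 152], [155, 155], [146, 238], [86, 235]] [[[660.0, 406.0], [654.0, 260.0], [454.0, 273.0], [461.0, 413.0]], [[654.0, 398.0], [648.0, 254.0], [453.0, 267.0], [459.0, 404.0]]]
scene [[352, 227], [396, 264], [344, 320], [298, 276]] [[[436.0, 263.0], [444.0, 403.0], [644.0, 398.0], [639.0, 256.0]], [[452.0, 269.0], [460.0, 404.0], [654.0, 399.0], [649.0, 261.0]]]
```

Request:
play_rows:
  deltas: [-40,-31,0,0,0,-0.02,1,-90,-70,0,0,0,-0.04,1,-140,-109,0,0,0,-0.06,1,-190,-148,0,0,0,-0.08,1,-240,-187,0,0,0,-0.1,1,-290,-226,0,0,0,-0.12,1,-340,-265,0,0,0,-0.14,1,-390,-304,0,0,0,-0.168,1,-440,-343,0,0,0,-0.168,1,-490,-382,0,0,0,-0.168,1]

```text
clock: 1.35
eef_pos: [549.2, 84.7, 231.1]
tool_rot: [3.141, -0.0, 2.952]
force: [1.3, 0.8, -0.5]
width: 85.3
gripper_force: 0.0
```

Request:
play_rows:
  deltas: [-32,-35,10,0,0,0,1,-62,-68,30,0,0,0,1,-84,-92,50,0,0,0,1,-94,-103.5,60,0,0,0,1,-94,-103.5,60,0,0,0,1,-94,-103.5,60,0,0,0,1]

```text
clock: 2.1
eef_pos: [621.1, -30.8, 171.9]
tool_rot: [3.14, -0.0, 2.954]
force: [-0.7, 0.4, -0.5]
width: 85.4
gripper_force: 0.0
```

Run:
```python
from h import *
s=read_state();c=camera_info("wrist");im=get_image("wrist");cv2.imwrite("pics/w1.png",im[:,:,::-1])
np.save("w1.npy",c,allow_pickle=True);print(s["clock"],s["eef_pos"],s["tool_rot"],c)
```

```text
2.1 [621.09124327 -30.83542068 171.8997884 ] [ 3.14022243e+00 -8.11296541e-06  2.95396627e+00] {'fx': 289.4882144906451, 'fy': 289.4882144906451, 'cx': 252.25408135656934, 'cy': 194.90678938386296, 'distortion': array([0.00207065, 0.        , 0.        , 0.        , 0.        ]), 'T': array([[ 1.87016492e-01,  9.38482017e-01,  2.90303867e-01,
         5.46651078e+02],
       [ 9.82356635e-01, -1.78820815e-01, -5.47590816e-02,
        -1.51332461e+01],
       [ 5.21960716e-04,  2.95422782e-01, -9.55366478e-01,
         3.14930794e+02],
       [ 0.00000000e+00,  0.00000000e+00,  0.00000000e+00,
         1.00000000e+00]])}
```

View pics/w1.png

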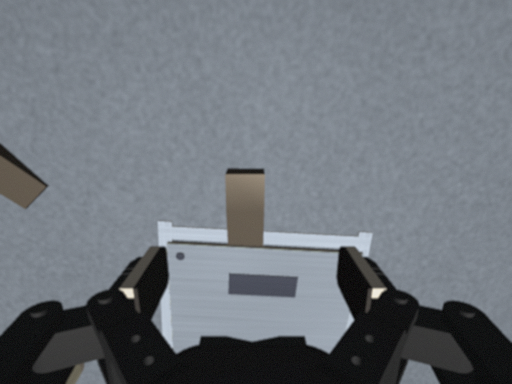

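The wrist view shows the heel's top edge at about (226,174)–(265,174) and the panel edge at row 245. The wedge sides are nearly vertical in the picture. Now the exact edges.

Run:
```python
from h import *
c=np.load("w1.npy",allow_pickle=True).item()
im=cv2.imread("pics/w1.png").astype(int);m=((im[...,2]-im[...,0])>-2)&(im.max(2)>45)
m[:160]=0;m[260:]=0;m[:,:215]=0;m[:,275:]=0
for y in range(166,250,6):
    x=np.flatnonzero(m[y]);print(y,x.min() if len(x) else 0,x.max() if len(x) else 0,im[y,245].tolist())
rows=[y for y in range(177,196)]
L=[np.flatnonzero(m[y]).min()-.5 for y in rows];R=[np.flatnonzero(m[y]).max()+.5 for y in rows]
for E in(L,R):
    P=plane("wrist",np.c_[E,rows],30,c);f=np.polyfit(P[:,0],P[:,1],1);print("side slope",f[0],"y at x=626",np.polyval(f,626))
P=plane("wrist",[[226,173.5],[265,173.5],[245,173.5]],30,c);print(P.round(1))
o,d=ray("wrist",[[226,173.5],[265,173.5]],c);ot,dt=ray("top",np.array([[286.8,173.9],[270,171]])-.3)
for i in(0,1):print(tri((o,d[i]),(ot,dt[i])).round(1))
s=read_state();print(s["eef_pos"],s["qd"].round(3))
```

```text
166 0 0 [148, 140, 131]
172 0 0 [25, 27, 30]
178 225 264 [113, 128, 140]
184 225 264 [107, 123, 134]
190 225 264 [102, 115, 125]
196 226 264 [96, 108, 119]
202 226 264 [89, 102, 111]
208 226 263 [87, 99, 107]
214 226 263 [80, 92, 103]
220 227 263 [80, 92, 101]
226 227 263 [78, 91, 99]
232 228 262 [80, 92, 102]
238 228 262 [79, 91, 100]
244 215 262 [79, 88, 99]
side slope -0.1661050981149723 y at x=626 -58.52078117473925
side slope -0.1774506640941933 y at x=626 -17.368830919421782
[[606.1 -53.2  30. ]
 [613.5 -14.6  30. ]
 [609.7 -34.4  30. ]]
[612.2 -58.1  -4. ]
[601.5 -15.3  82.4]
[621.22364577 -30.75756773 172.11577635] [-0.003 -0.004  0.005 -0.003  0.003 -0.002  0.002]
```

Request:
play_rows:
  deltas: [-3,-3,30,0,0,0,1,-6,-5.5,70,0,0,0,1,-6.5,-5.5,110,0,0,0,1,-6.5,-5.5,140,0,0,0,1,-6.5,-5.5,155,0,0,0,1,-6.5,-5.5,164,0,0,0,1,-6.5,-5.5,164,0,0,0,1,-6.5,-5.5,164,0,0,0,1]

```text
clock: 3.15
eef_pos: [627.5, -39.6, 8.4]
tool_rot: [3.141, 0.002, 2.952]
force: [-0.3, -0.0, -0.2]
width: 85.2
gripper_force: 0.0
```

Run:
```python
from h import *
s=read_state();im=get_image("wrist");cv2.imwrite("pics/w2.png",im[:,:,::-1]);print(s["eef_pos"],s["tool_rot"],s["force"])
```

```text
[627.51567245 -39.55574533   8.43907499] [3.14127066e+00 1.94532471e-03 2.95181425e+00] [-0.32854016 -0.00625525 -0.2283348 ]
```

View pics/w2.png

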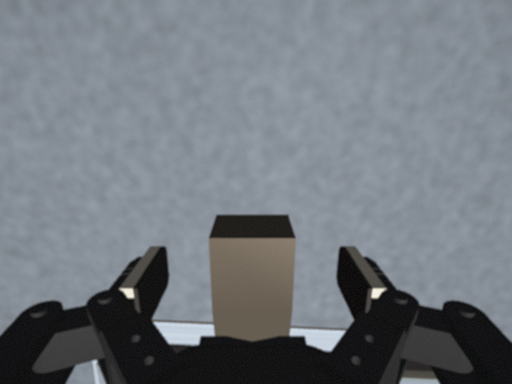

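The wrist view shows the wedge (columns 210–295) centred between the fingers (168 and 338), with the pads over the block. I'll lower a little and close.

Request:
play_rows:
  deltas: [0,0,4,0,0,0,1,0,0,6,0,0,0,1,0,0,6,0,0,0,0.7,0,0,6,0,0,0,0.5,0,0,6,0,0,0,0.3,0,0,6,0,0,0,0,0,0,6,0,0,0,0,0,0,6,0,0,0,0,0,0,6,0,0,0,0]

```text
clock: 4.32
eef_pos: [626.7, -39.6, 1.6]
tool_rot: [3.142, 0.0, 2.952]
force: [-1.5, 1.4, 6.0]
width: 38.9
gripper_force: 62.2
```

Request:
play_rows:
  deltas: [5,0,0,0,0,0,0,10,0,0,0,0,0,0,15,0,0,0,0,0,0,15,0,0,0,0,0,0,15,0,0,0,0,0,0,15,0,0,0,0,0,0,15,0,0,0,0,0,0,15,0,0,0,0,0,0]

```text
clock: 5.32
eef_pos: [615.2, -37.2, 1.6]
tool_rot: [3.141, 0.006, 2.952]
force: [6.0, -2.0, -1.6]
width: 39.1
gripper_force: 61.5
```

Run:
```python
from h import *
s=read_state();a=[]
for n in("top","scene","wrist"):
    im=get_image(n)[:,:,::-1]
    if n=="top":im=im[110:200,230:350]
    elif n=="scene":im=im[160:250,160:280]
    else: cv2.imwrite("pics/w3.png",im);continue
    a.append(cv2.resize(im,None,fx=3.3,fy=3.3,interpolation=2))
cv2.imwrite("pics/c3.png",np.hstack(a));print(s["eef_pos"],s["tool_rot"],s["force"],s["width"])
```

```text
[615.15101474 -37.17005745   1.57134097] [3.14099313 0.00642151 2.95207389] [ 5.99204061 -2.00994994 -1.61497461] 39.10366187780935
```

View pics/c3.png

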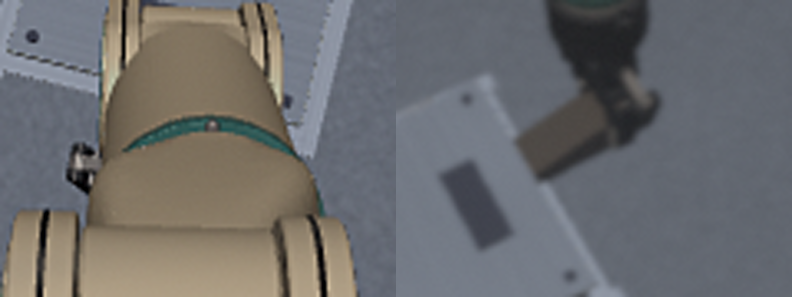

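The first tug moved the wedge about 12 mm at 6 N. The scene crop shows the wedge level in the grip and the panel still resting on it. I'll carry on with more tugs.

Request:
play_rows:
  deltas: [5,0,0,0,0,0,0,10,0,0,0,0,0,0,15,0,0,0,0,0,0,15,0,0,0,0,0,0,15,0,0,0,0,0,0,15,0,0,0,0,0,0,15,0,0,0,0,0,0,15,0,0,0,0,0,0]

```text
clock: 6.48
eef_pos: [600.5, -34.3, 1.6]
tool_rot: [3.141, 0.007, 2.952]
force: [5.6, -1.0, -1.1]
width: 38.9
gripper_force: 61.9
```

Request:
play_rows:
  deltas: [5,0,0,0,0,0,0,10,0,0,0,0,0,0,15,0,0,0,0,0,0,15,0,0,0,0,0,0,15,0,0,0,0,0,0,15,0,0,0,0,0,0,15,0,0,0,0,0,0,15,0,0,0,0,0,0]

```text
clock: 7.48
eef_pos: [585.7, -31.5, 1.5]
tool_rot: [3.141, 0.006, 2.952]
force: [6.0, -1.4, -1.8]
width: 39.4
gripper_force: 61.9
```

Request:
play_rows:
  deltas: [5,0,0,0,0,0,0,10,0,0,0,0,0,0,15,0,0,0,0,0,0,15,0,0,0,0,0,0,15,0,0,0,0,0,0,15,0,0,0,0,0,0,15,0,0,0,0,0,0,15,0,0,0,0,0,0]

```text
clock: 8.48
eef_pos: [571.1, -28.8, 1.5]
tool_rot: [3.141, 0.007, 2.952]
force: [6.2, -1.3, -2.1]
width: 39.2
gripper_force: 61.9
```

Request:
play_rows:
  deltas: [4,0,0,0,0,0,0,8,0,0,0,0,0,0,13,0,0,0,0,0,0,13,0,0,0,0,0,0,13,0,0,0,0,0,0,13,0,0,0,0,0,0,13,0,0,0,0,0,0,13,0,0,0,0,0,0]

```text
clock: 9.48
eef_pos: [555.6, -25.7, 1.5]
tool_rot: [3.141, 0.001, 2.952]
force: [4.1, -0.2, 4.4]
width: 38.9
gripper_force: 62.5
```

Request:
play_rows:
  deltas: [4,0,0,0,0,0,0,8,0,0,0,0,0,0,13,0,0,0,0,0,0,13,0,0,0,0,0,0,13,0,0,0,0,0,0,13,0,0,0,0,0,0,13,0,0,0,0,0,0,13,0,0,0,0,0,0]

```text
clock: 10.48
eef_pos: [541.5, -23.3, 1.5]
tool_rot: [-3.142, -0.001, 2.952]
force: [2.6, -1.3, 6.5]
width: 38.9
gripper_force: 62.9
```

Request:
play_rows:
  deltas: [4,0,0,0,0,0,0,8,0,0,0,0,0,0,13,0,0,0,0,0,0,13,0,0,0,0,0,0,13,0,0,0,0,0,0,13,0,0,0,0,0,0,13,0,0,0,0,0,0,13,0,0,0,0,0,0]

```text
clock: 11.48
eef_pos: [528.7, -20.8, 1.5]
tool_rot: [-3.142, -0.001, 2.952]
force: [3.3, -0.4, 7.2]
width: 39.1
gripper_force: 62.9
```

Run:
```python
from h import *
s=read_state();im=get_image("scene")[:,:,::-1];im=im[130:330,100:400]
cv2.imwrite("pics/s4.png",cv2.resize(im,None,fx=2.5,fy=2.5,interpolation=2));print(s["eef_pos"],s["tool_rot"],s["force"],s["qpos"].round(2))
```

```text
[528.68334832 -20.79253175   1.48812561] [-3.14152241e+00 -8.29525474e-04  2.95177865e+00] [ 3.30685952 -0.37809251  7.16613479] [-0.02  0.83  0.01  2.   -0.03  0.31  1.39]
```

View pics/s4.png

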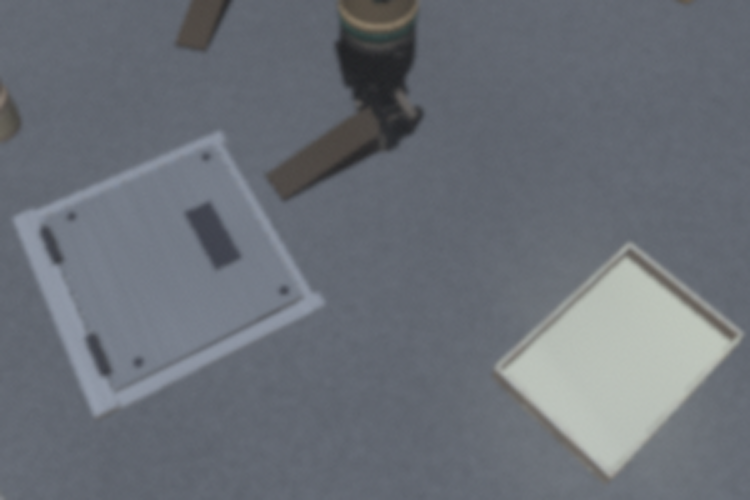

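The wedge is fully free, its nose clear of the frame at crop (285,185), and the panel lies shut. The tray is empty. Now lift and carry.

Request:
play_rows:
  deltas: [0,0,-8,0,0,0,0,0,0,-25,0,0,0,0,0,0,-50,0,0,0,0,0,0,-75,0,0,0,0,4,12,-88,0,0,-0.01,0,11,38,-90,0,0,-0.03,0,21,73,-90,0,0,-0.05,0,32,113,-90,0,0,-0.07,0,44,153,-90,0,0,-0.09,0,56,193,-90,0,0,-0.11,0]

```text
clock: 12.78
eef_pos: [509.0, 181.3, 91.1]
tool_rot: [-3.141, -0.002, 3.064]
force: [0.8, -0.1, -1.8]
width: 39.3
gripper_force: 62.0
```

Request:
play_rows:
  deltas: [7,38,0,0,0,-0.01,0,13,76,0,0,0,-0.02,0,19,114,0,0,0,-0.03,0,23,140,0,0,0,-0.04,0,25,151,0,0,0,-0.045,0,25,151,0,0,0,-0.045,0,25,151,0,0,0,-0.045,0,25,151,0,0,0,-0.045,0]

```text
clock: 13.78
eef_pos: [498.3, 330.1, 91.3]
tool_rot: [-3.141, -0.0, 3.105]
force: [-0.2, 0.0, -1.0]
width: 39.0
gripper_force: 62.0
```

Run:
```python
from h import *
s=read_state();c=camera_info("wrist");im=get_image("wrist")[:,:,::-1];np.save("w5.npy",c,allow_pickle=True)
cv2.imwrite("pics/w5.png",im);print(s["eef_pos"],s["tool_rot"],s["force"],s["clock"])
```

```text
[498.33382652 330.08998452  91.33631026] [-3.14064881e+00 -1.33715864e-04  3.10463668e+00] [-0.21732007  0.02426426 -0.97298301] 13.775
```

View pics/w5.png

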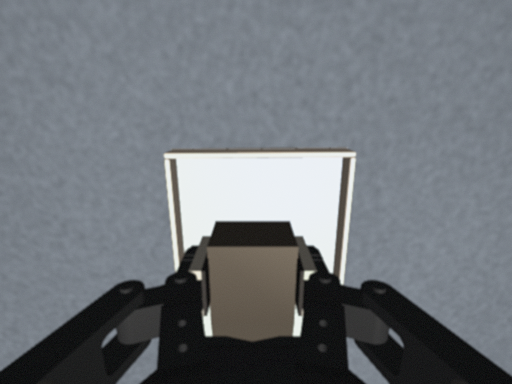

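The wrist view shows the wedge held over the tray. The near rim's outer corners are at about (165,154) and (356,152), and the wedge heel spans 210–297 on row 247.

Run:
```python
from h import *
c=np.load("w5.npy",allow_pickle=True).item()
P=plane("wrist",[[165,157],[356,153],[176,260],[342.5,260]],25,c);print(P.round(1))
t=3.1046;e=np.array([498.3,330.1]);x=np.array([np.cos(t),np.sin(t)]);y=np.array([np.sin(t),-np.cos(t)])
for p in P:print("tool",((p[:2]-e)@x).round(1),((p[:2]-e)@y).round(1))
```

```text
[[456.1 269.6  25. ]
 [458.3 408.3  25. ]
 [540.4 268.   25. ]
 [545.3 403.2  25. ]]
tool 39.9 -62.0
tool 42.8 76.6
tool -44.4 -60.6
tool -44.3 74.8
```

Request:
play_rows:
  deltas: [-1,3,15,0,0,0,0,-2,6,35,0,0,0,0,-2,6,55,0,0,0,0,-2,6,68,0,0,0,0,-2,6,76,0,0,0,0,-2,6,80,0,0,0,0,-2,6,82,0,0,0,0,-2,6,83,0,0,0,0,-2,6,83,0,0,0,0]

```text
clock: 14.95
eef_pos: [500.4, 337.8, 8.6]
tool_rot: [3.141, 0.0, 3.107]
force: [-0.1, -0.3, -2.3]
width: 39.3
gripper_force: 62.0
```

Request:
play_rows:
  deltas: [0,0,1,0,0,0,0,0,0,2,0,0,0,0,0,0,2.5,0,0,0,0,0,0,3,0,0,0,0,0,0,3,0,0,0,0,0,0,3,0,0,0,0]

```text
clock: 15.7
eef_pos: [500.1, 337.7, 5.6]
tool_rot: [3.142, -0.0, 3.107]
force: [-1.9, -0.7, 3.3]
width: 38.6
gripper_force: 62.4
```

Run:
```python
from h import *
s=read_state();a=get_image("scene")[:,:,::-1][210:330,280:410];cv2.imwrite("pics/c6.png",cv2.resize(a,None,fx=4,fy=4,interpolation=2));print(s["eef_pos"],s["force"])
```

```text
[500.12491347 337.65099547   5.55137339] [-1.86215393 -0.70048605  3.26108541]
```

View pics/c6.png

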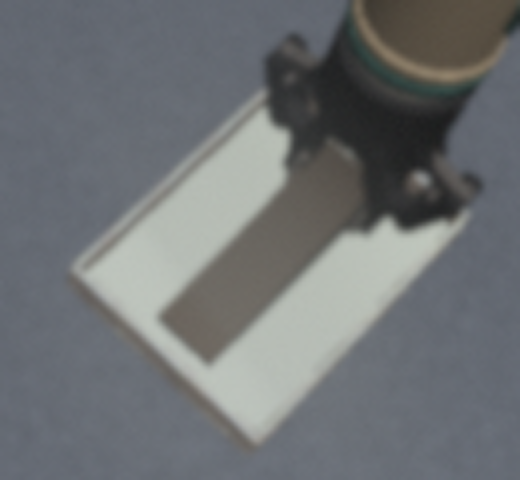

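The wedge sits flat inside the tray, with its nose at crop (185,340) clear of the wall. Contact force has come up by about 5 N at the expected height, so I'll release and retreat.

Request:
play_rows:
  deltas: [0,0,0,0,0,0,0.5,0,0,0,0,0,0,0.6,0,0,0,0,0,0,0.7,0,0,0,0,0,0,0.7,0,0,0,0,0,0,0.7,0,0,-15,0,0,0,0.7,0,0,-45,0,0,0,0.7,0,0,-90,0,0,0,0.7,0,0,-140,0,0,0,0.7,0,0,-150,0,0,0,0.7]

```text
clock: 17.0
eef_pos: [502.3, 339.0, 160.1]
tool_rot: [3.137, 0.006, 3.107]
force: [-0.3, 0.7, 0.9]
width: 59.8
gripper_force: 0.0
```

Request:
play_rows:
  deltas: [0,0,-10,0,0,0,0.7,0,0,-10,0,0,0,0.7,0,0,-10,0,0,0,0.7,0,0,-10,0,0,0,0.7]

```text
clock: 17.5
eef_pos: [499.6, 337.3, 164.2]
tool_rot: [-3.14, -0.002, 3.107]
force: [0.6, -0.6, -0.2]
width: 59.4
gripper_force: 0.0
```

Run:
```python
from h import *
s=read_state();a=get_image("scene")[:,:,::-1];b=get_image("wrist")[:,:,::-1]
cv2.imwrite("pics/c7.png",np.hstack([cv2.resize(a,(400,300)),cv2.resize(b,(400,300))]));print(s["eef_pos"],s["force"],s["width"],s["clock"])
```

```text
[499.62428558 337.30290804 164.20846082] [ 0.63315442 -0.59447511 -0.17780613] 59.3708945716334 17.5
```

View pics/c7.png

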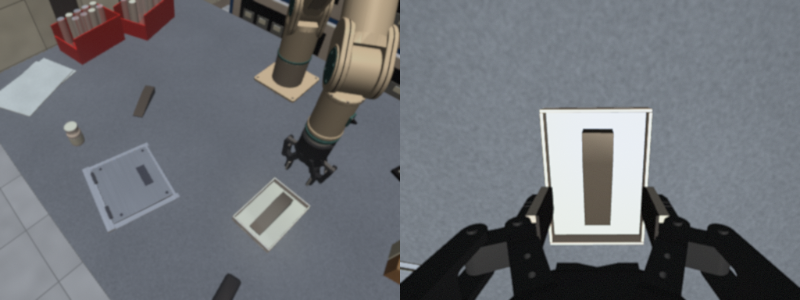

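The wedge lies flat and centred in the tray, at (597,175) in the right half. The panel is shut at (130,185), and the spare at (144,100) hasn't moved.

```bash
python3 -c "
from cell import finish_job;print(finish_job())"
```

```text
the job is handed in; nothing more can be done
None
```

I drew the wedge out in seven tugs of about 1.2 to 1.6 cm with a rest after each. The panel is down and shut, the wedge lies flat, sole down, in the tray, the spare wedge was left alone, and the job was handed in at about 17.6 s.

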